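# Tip an adapter plate out of its flush pocket

### The job

Take the adapter plate with the two small holes out of the dark plastic storage block: it lies flush, so press down its end farther from the robot, over the thumb well, until the near end tips up and stays up, then grip the raised end, lift the plate out and lay it flat in the shallow steel tray without dropping it. Leave the other plate lying in its pocket.

Things in the scene. Friction and masses are not known exactly. Their poses are not given: they have to be found in the camera images.
- plate_two_center (a point): Aluminium, 100 (x) x 42 (y) x 12 (z) mm, 0.1 to 0.2 kg. Point: its centre, half-way up. The wanted plate: two round dark holes of 13 mm side by side across its middle. In the block its top is flush and x points along it to its thumb well. Once tipped, its -x end stands 20 to 30 mm proud; grip it there across its 42 mm width, about 30 mm from the centre.
- plate_one_center (a point): Aluminium, 100 (x) x 42 (y) x 12 (z) mm, 0.1 to 0.2 kg. Point: its centre, half-way up. Bystander in another pocket of the block: one large dark hole of 23 mm in its middle. Same axes.
- block: Dark plastic block fixed on the bench, 140 x 202 x 44 mm (origin under its middle), 3 pockets along x, 64 mm apart in y, one empty. A ledge 12 mm down holds the plate, ending 2.5 mm past its centre to +x; beyond is the 28 mm deeper well, its end wall 6 mm past the plate. Press 36 mm from the plate's centre to +x, till it stops (12 to 20 mm down), 10 N do: it tips about 0.6 rad and stays so when let go.
- tray_in (a point): Shallow open steel tray, fixed on the bench, 188 x 188 mm outside, 180 x 180 mm inside, rim 18 mm above the bench, walls and floor 4 mm thick. Point: the centre of its inner floor, 4 mm above the bench; x and y along its sides, z up.
Mind the look-alikes: they are no part of the job. What is shaped like the part that bears plate_two_center but green or red is not meant.

How it is judged:
By the outcome, as a careful person would: the job done as asked, in the order asked, and still so for the second after the job is handed in, with the robot touching nothing.
It also fails if it takes over 54 s, if anything falls off the work surface, if the arm or the gripper's body presses on something with over 40 N, if the wrist force passes 120 N, or if a joint passes its speed limit or range.

### The arm

A 6-joint arm with a two-finger parallel gripper is mounted at the origin on the work surface. World frame = base frame: x ahead of the robot, y to its left, z up, the work surface at z = 0. Lengths are in m, angles in degrees, forces in N, time in s.
With the tool pointing down it reaches from about 0.4 to 0.825 m from the base axis. Payload 7 kg.
Tool frame: the origin (TCP) lies at the very end of the fingers, on their centre line; the grasp point (between the pads) lies 19 mm behind it; y points along the fingers, x is the direction in which the jaws open and shut, and the axes are right-handed (so a half turn about y gives the same grasp; the last joint's range is limited). The gripper opens to 88 mm and grips with 3 to 60 N. Pads are 19 mm wide; open, the fingers measure 130 mm over their backs; the gripper's body (78 mm by 193 mm) begins 47 mm behind the grasp point.
Start: joints at [90.762, 20.546, 0.682, 0, -70.136, -16.507], TCP at [0.183, 0.65, 0.227] pointing down, gripper open.
Joint ranges: [-176.03, 176.03], [-82.01, 121.73], [-58.28, 71.71], [-173.87, 95.51], [-174.79, -0.11], [-173.66, 173.66]. Speed limits (degrees/s): [136.94, 136.94, 172.46, 180, 180, 180].

### API

Orientations are given as [roll, pitch, yaw] about the fixed x, y, z axes, in that order (R = Rz(yaw) Ry(pitch) Rx(roll)).
In Python, from plant import ctrl gives the robot as it stands.
- The arm moves only by the shell command python3 -m crank 'ROWS'. ROWS is JSON, a list that holds one entry, the list of rows, each a list of 5 numbers: the closure, from -1 (fully open) to 1 (shut), then the shift along the tool's x, y, z in mm, then the turn about the tool's y in rad. In form: [[[claw, x, y, z, turn], ...]]. A call has 1 to 12 rows; each row is the pose to reach, as a shift and turn from the pose commanded when the call began, along the tool's axes at that moment; what a row does not reach only later rows make up. A row lasts 1/8 s, in which the tool goes at most 62.5 mm and 10.7 degrees, less where a joint would pass 70% of its speed; a pose out of reach is approached as far as the arm can. A call with a gripper value outside its range is refused whole. The fingers move at their own pace and stop on an object; the grip force is fixed at half the most. Time passes only in rows, so rows that repeat a pose let the fingers close. It gives the time, the measured TCP pose, the force and the opening at its end, in the units of the state.
- ctrl.get_obs(): the state, without advancing time (a new reading comes with each control period).
- ctrl.snapshot(name): name is "scene" or "top"; returns the picture (420x560x3 uint8, red, green, blue); there is no depth.
- ctrl.camera_model(name): a dict with "fx", "fy", "cx", "cy" (pixels), "origin" and "orientation" of the camera in the world. Camera axes: x right, y down, z forward; pixel columns grow to the right and rows downward; lengths in m; the calibration is good to about 2 mm. A picture is of the moment at which its call begins. camera_model takes no time and is no camera call.
- ctrl.close_job(): hands the job in, once; it reports no verdict.
Trained networks look in the newest picture that a camera, given by its name, has taken for a name from the list of things; names that differ only in an ending like _2 or _b are one class to them, and where a whole thing is asked for, a point or a joint stands for the part that bears it (a point fixed in the world has none). Each returns a list of dicts, best first, with "confidence" (0 to 1); they miss things now and then, are a little off and sometimes report something else, mostly with a low value. They report only what shows in the picture. A call takes as long as a camera call. They do not tell look-alikes from the thing itself.
- ctrl.find_in(camera, name): "extent" ([left, top, width, height] in pixels, round what is visible of it).
The state is a dict: "clock": time; "joint_pos": joint angles; "qvel": joint speeds; "tau": joint torques, N m; "tool_pos": TCP position; "orientation": TCP orientation; "force": force on the tool from outside, world axes, zero at the start; "moment": the same for the moment, N m; "opening": finger opening in m.
Only numpy, scipy, OpenCV 4.12 (cv2) and the standard library are available. Lean on these libraries where they do the work, as an engineer would, in place of code of your own. Each camera call takes 0.05 s, during which the arm holds its last target.

## Working session

There is one attempt and no reset: what is moved stays moved. The work goes in short steps, Python scripts to look and compute and a shell command to move; the robot and the scene stay as the last step left them, time stands still between calls to the robot, and variables do not carry over. Pictures are saved under pics/ and viewed, and the job is handed in when it is done.

```bash
mkdir -p pics; ls; python3 - <<'E'
from plant import ctrl
import cv2
for n in ("scene","top"):
    im=ctrl.snapshot(n); cv2.imwrite(f"pics/{n}0.png",im[:,:,::-1])
    print(n,ctrl.camera_model(n))
    for t in ("plate_two_center","plate_one_center","block","tray_in"):
        print(t,[(d['extent'],round(d['confidence'],2)) for d in ctrl.find_in(n,t)])
o=ctrl.get_obs();print({k:o[k] for k in('clock','tool_pos','orientation','force','opening')})
E
```

```text
pics
scene {'fx': 419.91960745069576, 'fy': 419.91960745069576, 'cx': 279.0707138560225, 'cy': 211.7157565499518, 'origin': array([ 1.16332906, -0.15646081,  0.48816773]), 'orientation': array([-121.22950852,    0.45831284,   77.04822437])}
plate_two_center [([296.3, 187.2, 42.2, 16.3], 0.73), ([320.2, 209.3, 49.9, 33.8], 0.67), ([346.2, 283.4, 66.3, 22.0], 0.6)]
plate_one_center [([383.3, 199.7, 42.0, 28.0], 0.84)]
block [([308.7, 194.7, 128.6, 73.1], 0.56)]
tray_in [([118.0, 223.8, 114.8, 77.2], 0.67)]
top {'fx': 388.2737922315992, 'fy': 388.2737922315992, 'cx': 281.0928560444466, 'cy': 212.50784286844356, 'origin': array([ 0.41575793, -0.01591175,  0.79083214]), 'orientation': array([-173.23062813,    2.18264553,  -89.76963201])}
plate_two_center [([208.8, 115.9, 48.6, 27.9], 0.93), ([204.0, 285.2, 50.3, 31.3], 0.87), ([215.9, 175.4, 29.7, 52.1], 0.62)]
plate_one_center [([151.5, 187.2, 24.8, 52.2], 0.59)]
block []
tray_in [([336.3, 159.7, 105.9, 102.4], 0.71)]
{'clock': 0.5, 'tool_pos': array([0.18316636, 0.64962012, 0.22650099]), 'orientation': array([-8.99998317e+01, -5.76898637e-03, -1.05745462e+02]), 'force': array([ 0.38938507,  0.00460119, -0.25550361]), 'opening': 0.08731339600663474}
```

View pics/scene0.png

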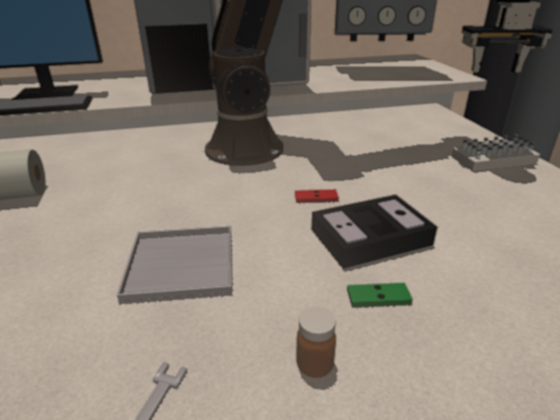

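View pics/top0.png

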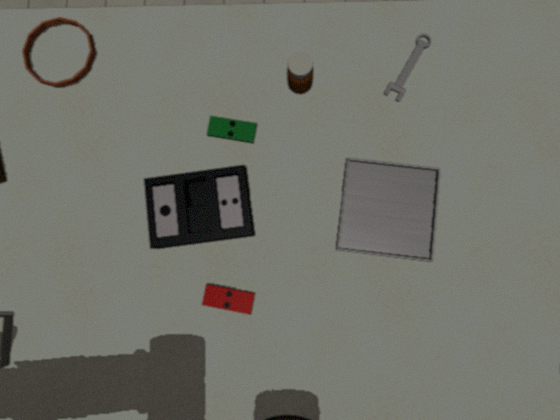

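```bash
python3 - <<'E'
import cv2
im=cv2.imread("pics/top0.png"); c=im[150:275,110:270]
cv2.imwrite("pics/top0c.png",cv2.resize(c,None,fx=4.8,fy=4.8,interpolation=cv2.INTER_CUBIC))
E
```

```text
(no output)
```

View pics/top0c.png

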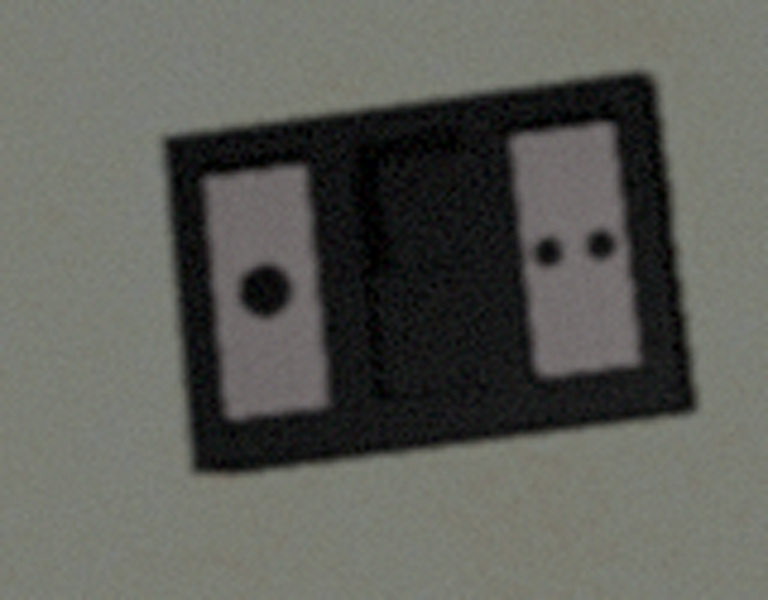

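The view shows four candidates:
- **Wanted plate:** the grey plate with two holes, at top (230,202) and scene (345,226). It is the only aluminium plate with two holes lying in the block.
- **Bystander:** the grey plate with one large hole, at top (166,210).
- **Look-alikes on the bench:** green at top (232,129) and red at top (229,298).

The crop confirms the two holes at about (224,202) and (235,201). Next I'll measure.

```bash
cat > h.py <<'E'
import numpy as np,cv2
from scipy.spatial.transform import Rotation as R
from plant import ctrl
def ray(cam,px):
    m=ctrl.camera_model(cam)
    px=np.atleast_2d(px).astype(float)
    d=np.c_[(px[:,0]-m['cx'])/m['fx'],(px[:,1]-m['cy'])/m['fy'],np.ones(len(px))]
    return m['origin'],d@R.from_euler('xyz',m['orientation'],degrees=True).as_matrix().T
def onz(cam,px,z):
    o,d=ray(cam,px); return o+d*((z-o[2])/d[:,2])[:,None]
def proj(cam,P):
    m=ctrl.camera_model(cam)
    c=(np.atleast_2d(P)-m['origin'])@R.from_euler('xyz',m['orientation'],degrees=True).as_matrix()
    return np.c_[m['fx']*c[:,0]/c[:,2]+m['cx'],m['fy']*c[:,1]/c[:,2]+m['cy']]
def tool():
    o=ctrl.get_obs(); return o,R.from_euler('xyz',o['orientation'],degrees=True).as_matrix()
E
python3 - <<'E'
from h import *
for cam,boxes in (("top",{'two':(212,172,246,234),'one':(148,180,182,242)}),("scene",{'two':(315,205,370,246),'one':(375,195,428,232)})):
    im=cv2.imread(f"pics/{cam}0.png"); g=cv2.cvtColor(im,cv2.COLOR_BGR2GRAY)
    for n,(a,b,c,d) in boxes.items():
        m=np.zeros_like(g);m[b:d,a:c]=(g[b:d,a:c]>80)*255
        cs,_=cv2.findContours(m,cv2.RETR_EXTERNAL,cv2.CHAIN_APPROX_NONE); k=max(cs,key=cv2.contourArea)
        P=onz(cam,k[:,0,:],0.044)
        r=cv2.minAreaRect((P[:,:2]*1000).astype(np.float32)); print(cam,n,r)
# tray & block
g=cv2.cvtColor(cv2.imread("pics/top0.png"),cv2.COLOR_BGR2GRAY)
m=np.zeros_like(g);m[155:260,130:265]=(g[155:260,130:265]<60)*255
cs,_=cv2.findContours(m,cv2.RETR_EXTERNAL,cv2.CHAIN_APPROX_NONE); k=max(cs,key=cv2.contourArea)
print('block',cv2.minAreaRect((onz("top",k[:,0,:],0.044)[:,:2]*1000).astype(np.float32)))
print('tray outer corners', onz("top",[[346,158.5],[439,168.5],[432,261],[336,249.5]],0.018).round(4))
for n,a in (("top",(170,160,70,60)),("top",(330,150,115,120)),("scene",(300,180,150,100))):
    pass
im=cv2.imread("pics/scene0.png")[185:275,300:445]
cv2.imwrite("pics/sc0c.png",cv2.convertScaleAbs(cv2.resize(im,None,fx=5,fy=5,interpolation=cv2.INTER_CUBIC),alpha=2.0,beta=10))
E
```

```text
top two ((526.1434936523438, 114.33267211914062), (98.84274291992188, 42.19738006591797), 7.47646427154541)
top one ((509.1596374511719, 240.90438842773438), (99.13796997070312, 41.72770309448242), 7.786472797393799)
scene two ((527.6611938476562, 114.34963989257812), (105.52830505371094, 44.79490661621094), 7.6912336349487305)
scene one ((510.1983947753906, 240.9835968017578), (104.58895111083984, 45.369354248046875), 7.998563289642334)
block ((516.5327758789062, 174.91973876953125), (140.81764221191406, 204.7864990234375), 7.760171413421631)
tray outer corners [[ 0.6176 -0.1173  0.018 ]
 [ 0.596  -0.302   0.018 ]
 [ 0.4122 -0.2806  0.018 ]
 [ 0.4339 -0.0948  0.018 ]]
```

View pics/sc0c.png

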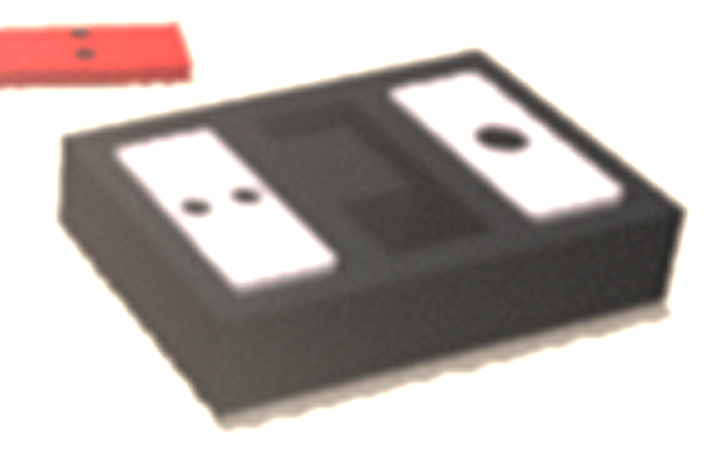

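```bash
cat >> h.py <<'E'
TH=np.radians(7.7); U=np.array([np.cos(TH),np.sin(TH),0]); V=np.array([-np.sin(TH),np.cos(TH),0]); C=np.array([.5267,.1143,.038])
def go(p,yaw=None):
    o,M=tool(); s=M.T@(np.array(p)-o['tool_pos'])*1000
    t=0 if yaw is None else -np.radians((yaw-o['orientation'][2]+90)%180-90)
    print('shift',s.round(1),'turn',round(t,3),'| pos',o['tool_pos'].round(4),'rpy',o['orientation'].round(1),'clk',o['clock'],'F',o['force'].round(1),'open',round(o['opening'],4))
E
python3 -c "
from h import *
p=C+36*U/1000;p[2]=.10;print(p);go(p,-82.3)"
```

```text
[0.5623754 0.1191235 0.1      ]
shift [407.7 126.5 508.9] turn -0.409 | pos [0.1832 0.6496 0.2265] rpy [ -90.    -0.  -105.7] clk 0.5 F [ 0.4  0.  -0.3] open 0.0873
```

```bash
python3 -m crank '[[[1,37,5,46,-0.04],[1,74,10,92,-0.08],[1,111,15,139,-0.12],[1,148,20,185,-0.16],[1,185,25,231,-0.2],[1,222,30,278,-0.24],[1,259,35,324,-0.28],[1,296,40,370,-0.32],[1,333,60,416,-0.36],[1,371,80,463,-0.409],[1,407.7,100,508.9,-0.409],[1,407.7,126,508.9,-0.409]]]'; python3 - <<'E'
from h import *
p=C+36*U/1000;p[2]=.1;go(p,-82.3)
for n in ("scene","top"):
    cv2.imwrite(f"pics/{n}1.png",ctrl.snapshot(n)[:,:,::-1])
a=cv2.imread("pics/scene1.png")[60:260,230:450]; cv2.imwrite("pics/s1c.png",cv2.convertScaleAbs(cv2.resize(a,None,fx=3,fy=3),alpha=1.5,beta=20))
a=cv2.imread("pics/top1.png")[130:280,110:330]; cv2.imwrite("pics/t1c.png",cv2.convertScaleAbs(cv2.resize(a,None,fx=3,fy=3),alpha=1.5,beta=20))
E
```

```text
clock: 2.0
tool_pos: [0.5644, 0.116, 0.1001]
orientation: [-89.9, -0.0, -82.6]
force: [-0.4, 0.3, 0.6]
opening: 0.0004
shift [-3.4  0.1 -1.6] turn -0.005 | pos [0.5644 0.116  0.1001] rpy [-89.9  -0.  -82.6] clk 2.0 F [-0.4  0.3  0.6] open 0.0004
```

View pics/s1c.png

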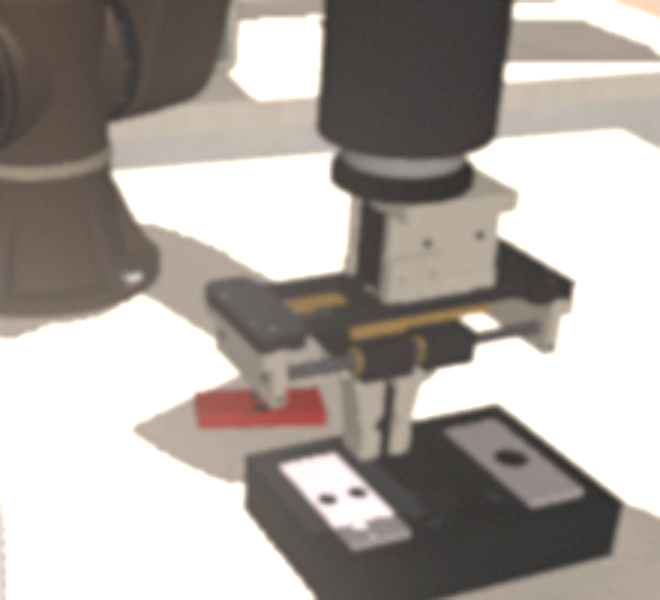

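View pics/t1c.png

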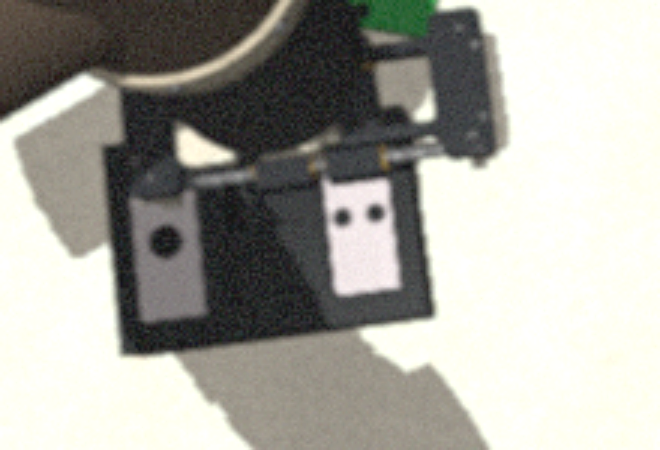

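```bash
python3 -m crank '[[[1,0,15,0,0],[1,0,30,0,0],[1,0,45,0,0],[1,0,48,0,0],[1,0,48,0,0],[1,0,48,0,0]]]'; python3 -c "
from h import *
p=C+36*U/1000;p[2]=.046;go(p,-82.3)"
```

```text
clock: 2.85
tool_pos: [0.5627, 0.1194, 0.0531]
orientation: [-90.0, 0.0, -82.3]
force: [0.9, 0.1, -0.0]
opening: 0.0009
shift [ 0.2  7.1 -0.4] turn 0.0 | pos [0.5627 0.1194 0.0531] rpy [-90.    0.  -82.3] clk 2.85 F [ 0.9  0.1 -0. ] open 0.0009
```

```bash
python3 -m crank '[[[1,0,4,0,0],[1,0,8,0,0],[1,0,12,0,0],[1,0,15,0,0],[1,0,18,0,0],[1,0,20,0,0],[1,0,20,0,0]]]'; 
```

```text
clock: 3.72
tool_pos: [0.5622, 0.1191, 0.0324]
orientation: [-90.0, -0.0, -82.3]
force: [1.8, -0.1, -0.3]
opening: 0.0003
```

```bash
python3 -m crank '[[[1,0,1,0,0],[1,0,2,0,0],[1,0,3,0,0],[1,0,3,0,0]]]'; python3 - <<'E'
from h import *
for n in ("scene","top"):
    cv2.imwrite(f"pics/{n}2.png",ctrl.snapshot(n)[:,:,::-1])
a=cv2.imread("pics/scene2.png")[60:260,230:450]; cv2.imwrite("pics/s2c.png",cv2.convertScaleAbs(cv2.resize(a,None,fx=3,fy=3),alpha=1.5,beta=20))
E
```

```text
clock: 4.22
tool_pos: [0.5623, 0.1191, 0.0295]
orientation: [-90.0, -0.0, -82.3]
force: [0.2, 0.6, 0.5]
opening: 0.0003
```

View pics/s2c.png

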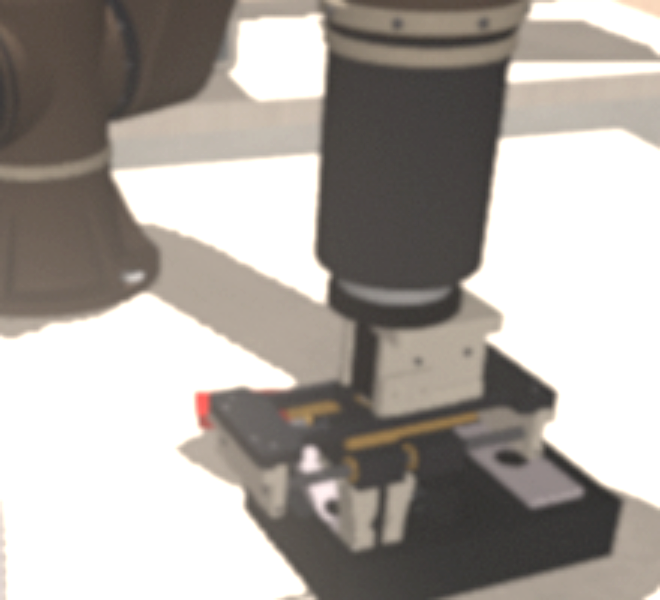

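The fingers are in the well, the plate seems to be tipping, and there is no stop yet. I'll press on until it stops.

```bash
python3 -m crank '[[[1,0,1,0,0],[1,0,2,0,0],[1,0,3,0,0],[1,0,3,0,0]]]'
```

```text
clock: 4.82
tool_pos: [0.5633, 0.1194, 0.0276]
orientation: [-89.9, 0.0, -82.3]
force: [-0.3, -0.5, 8.1]
opening: 0.0002
```

```bash
python3 -m crank '[[[1,0,0.5,0,0],[1,0,1,0,0],[1,0,1.5,0,0],[1,0,1.5,0,0]]]'
```

```text
clock: 5.32
tool_pos: [0.5639, 0.1196, 0.0269]
orientation: [-89.8, 0.0, -82.3]
force: [-1.5, -0.6, 13.0]
opening: 0.0004
```

It has stopped 17 mm down at 13 N. I'll retreat and look.

```bash
python3 -m crank '[[[1,0,-4,0,0],[1,0,-12,0,0],[1,0,-30,0,0],[1,0,-60,0,0],[1,0,-110,0,30],[-1,0,-150,100,0],[-1,0,-150,150,0],[-1,0,-150,150,0]]]'; python3 - <<'E'
from h import *
for n in ("scene","top"):
    cv2.imwrite(f"pics/{n}3.png",ctrl.snapshot(n)[:,:,::-1])
a=cv2.imread("pics/scene3.png")[180:275,300:445]; cv2.imwrite("pics/s3c.png",cv2.convertScaleAbs(cv2.resize(a,None,fx=5,fy=5,interpolation=2),alpha=1.5,beta=20))
a=cv2.imread("pics/top3.png")[130:280,110:330]; cv2.imwrite("pics/t3c.png",cv2.convertScaleAbs(cv2.resize(a,None,fx=3,fy=3,interpolation=2),alpha=1.5,beta=20))
go(C)
E
```

```text
clock: 6.32
tool_pos: [0.7133, 0.1394, 0.1755]
orientation: [-90.0, 0.0, -82.3]
force: [-0.2, -0.0, 0.1]
opening: 0.0251
shift [  -0.2  136.3 -188.2] turn 0 | pos [0.7133 0.1392 0.1742] rpy [-90.   -0.  -82.4] clk 6.425 F [-0.  -0.4 -0.9] open 0.0326
```

View pics/s3c.png

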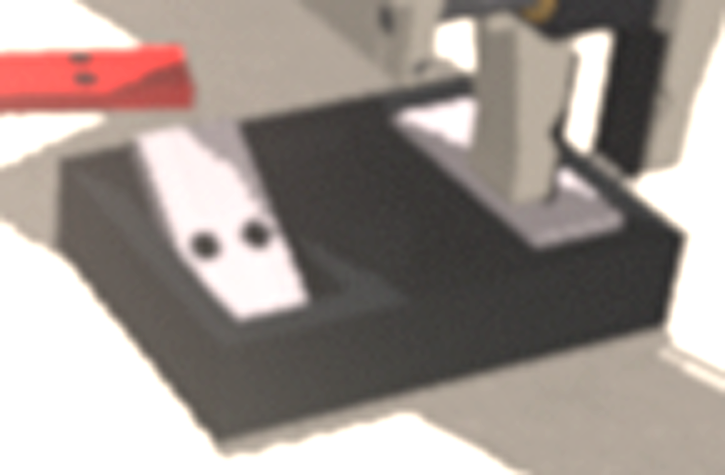

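View pics/t3c.png

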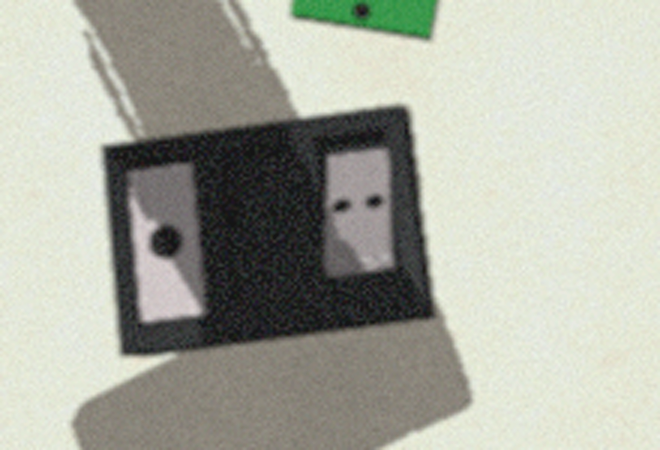

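The plate is tipped, its near end is up, and it stays so. The raised end shows in scene at about (327,207)–(348,204) and in top at about (219,222)–(242,220). I'll fit its pose from both views.

```bash
python3 - <<'E'
from h import *
from scipy.optimize import least_squares
L=np.array([[0,0,6],[-50,21,6],[-50,-21,6]])/1000.
obs={'scene':np.array([[346.2,227.8],[348,204.4],[327,207]]),'top':np.array([[229.3,197.9],[218.7,221],[242,218.5]])}
def pts(p):
    a,b,z,t,y=p
    M=R.from_euler('z',np.radians(7.7)+y)*R.from_euler('y',t)
    return np.array([C[0],C[1],z])+a*U+b*V+M.apply(L)
f=lambda p:np.concatenate([(proj(c,pts(p))-o).ravel() for c,o in obs.items()])
r=least_squares(f,[0,0,.035,.6,0],x_scale=[.01,.01,.01,.1,.1]);print(r.x.round(4),r.fun.round(1));a,b,z,t,y=r.x
c=np.array([C[0],C[1],z])+a*U+b*V; M=R.from_euler('z',np.radians(7.7)+y)*R.from_euler('y',t)
print('centre',c.round(4),'end bottom/top',(c+M.apply(np.array([[-.05,0,-.006],[-.05,0,.006]]))).round(4))
g=c+M.apply([-.034,0,0]); print('grip',g.round(4)); g[2]-=.019
go(g,-82.3); go(np.r_[g[:2],.12],-82.3)
E
```

```text
[ 4.100e-03  3.000e-04  3.730e-02  4.742e-01 -3.660e-02] [-0.9 -0.4 -2.3 -0.  -0.6  0.9 -0.3 -0.  -1.  -0.7 -2.3 -0.4]
centre [0.5307 0.1151 0.0373] end bottom/top [[0.4837 0.1105 0.0548]
 [0.4892 0.111  0.0655]]
grip [0.5006 0.1121 0.0528]
shift [  -1.5  140.4 -214.4] turn -0.001 | pos [0.7133 0.1392 0.1742] rpy [-90.   -0.  -82.4] clk 6.425 F [-0.  -0.4 -0.9] open 0.0326
shift [  -1.5   54.3 -214.4] turn -0.001 | pos [0.7133 0.1392 0.1742] rpy [-90.   -0.  -82.4] clk 6.425 F [-0.  -0.4 -0.9] open 0.0326
```

```bash
python3 -m crank '[[[-1,0,0,-60,0],[-1,-1,20,-120,0],[-1,-1,40,-180,0],[-1,-1,54,-218,0],[-1,-1,54,-218,0],[-1,-1,54,-218,0],[-1,-1,54,-218,0]]]'; python3 - <<'E'
from h import *
c=np.array([.5307,.1151,.0373]); g=c-.038*np.cos(.5)*U; g[2]=.049; print(g); go(g,-82.3)
for n in ("scene","top"):
    cv2.imwrite(f"pics/{n}4.png",ctrl.snapshot(n)[:,:,::-1])
a=cv2.imread("pics/scene4.png")[130:275,270:450]; cv2.imwrite("pics/s4c.png",cv2.convertScaleAbs(cv2.resize(a,None,fx=4,fy=4,interpolation=2),alpha=1.5,beta=20))
E
```

```text
clock: 7.3
tool_pos: [0.4956, 0.1114, 0.1214]
orientation: [-90.0, 0.0, -82.3]
force: [0.4, -0.3, 1.0]
opening: 0.0876
[0.49765256 0.11063181 0.049     ]
shift [ 1.  72.4  1.9] turn -0.0 | pos [0.4956 0.1114 0.1214] rpy [-90.    0.  -82.3] clk 7.3 F [ 0.4 -0.3  1. ] open 0.0876
```

View pics/s4c.png

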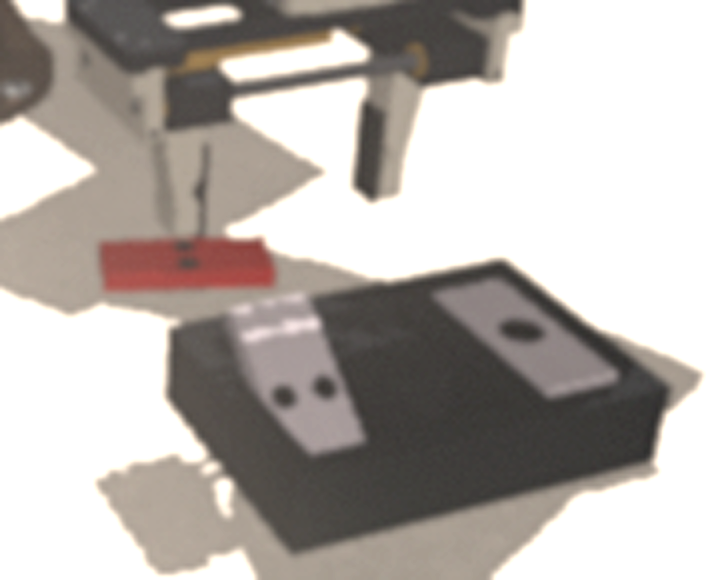

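```bash
python3 -m crank '[[[-1,0,25,2,0],[-1,1,45,2,0],[-1,1,60,2,0],[-1,1,68,2,0],[-1,1,72,2,0],[-1,1,72,2,0],[-1,1,72,2,0]]]'; python3 - <<'E'
from h import *
go(C)
cv2.imwrite("pics/scene5.png",ctrl.snapshot("scene")[:,:,::-1])
a=cv2.imread("pics/scene5.png")[130:275,270:450]; cv2.imwrite("pics/s5c.png",cv2.convertScaleAbs(cv2.resize(a,None,fx=4,fy=4,interpolation=2),alpha=1.5,beta=20))
E
```

```text
clock: 8.28
tool_pos: [0.4973, 0.1106, 0.0496]
orientation: [-89.9, 0.0, -82.3]
force: [0.7, -0.3, -0.3]
opening: 0.0873
shift [ 0.2 11.6 29.6] turn 0 | pos [0.4973 0.1106 0.0496] rpy [-89.9   0.  -82.3] clk 8.275 F [ 0.7 -0.3 -0.3] open 0.0873
```

View pics/s5c.png

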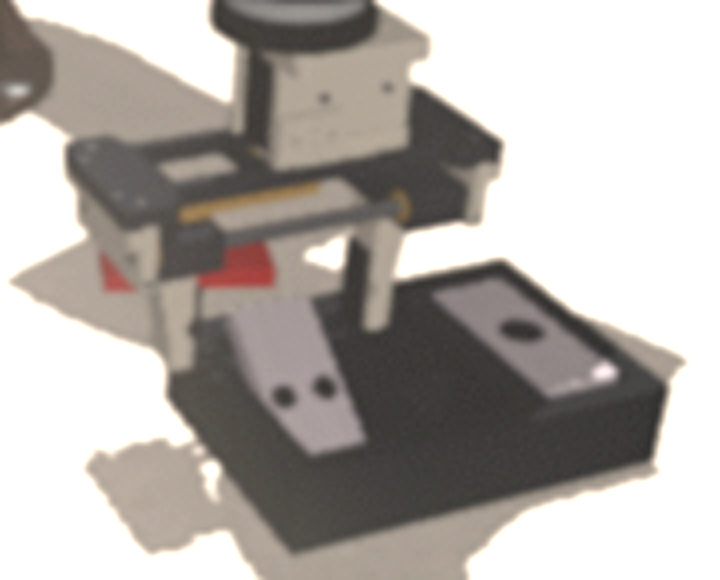

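The fingers straddle the raised end. Closing now.

```bash
python3 -m crank '[[[1,0,0,0,0],[1,0,0,0,0],[1,0,0,0,0],[1,0,0,0,0],[1,0,0,0,0],[1,0,0,0,0],[1,0,0,0,0],[1,0,0,0,0]]]'
```

```text
clock: 9.32
tool_pos: [0.4969, 0.1103, 0.049]
orientation: [-90.0, -0.0, -82.3]
force: [0.6, -0.3, -1.3]
opening: 0.0419
```

```bash
python3 -m crank '[[[1,0,-2,0,0],[1,0,-5,0,0],[1,0,-10,0,0],[1,0,-15,0,0],[1,0,-21,0,0],[1,0,-28,0,0],[1,0,-36,0,0],[1,0,-46,0,0],[1,0,-58,0,0],[1,0,-70,0,0],[1,0,-80,0,0],[1,0,-80,0,0]]]'; python3 - <<'E'
from h import *
for n in ("scene","top"):
    cv2.imwrite(f"pics/{n}6.png",ctrl.snapshot(n)[:,:,::-1])
a=cv2.imread("pics/scene6.png")[100:275,250:450]; cv2.imwrite("pics/s6c.png",cv2.convertScaleAbs(cv2.resize(a,None,fx=3.4,fy=3.4,interpolation=2),alpha=1.5,beta=20))
E
```

```text
clock: 10.82
tool_pos: [0.4975, 0.1106, 0.13]
orientation: [-89.9, 0.0, -82.3]
force: [0.6, 0.3, -2.3]
opening: 0.0415
```

View pics/s6c.png

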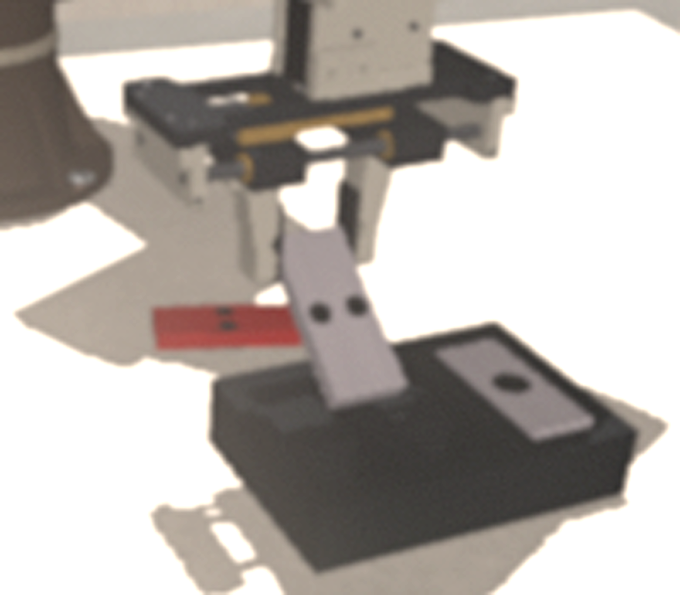

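```bash
cat >> h.py <<'E'
def fit(obs,L,t0=.7):
    # plate pose relative to TCP: e = along plate-axis offset of centre, dz, tilt, lateral
    from scipy.optimize import least_squares
    o,M=tool(); yaw=np.radians(o['orientation'][2]+90); tp=o['tool_pos']
    def P(p):
        return tp+R.from_euler('z',yaw).apply([p[0],p[3],p[1]])+(R.from_euler('z',yaw)*R.from_euler('y',p[2])).apply(L)
    f=lambda p:np.concatenate([(proj(c,P(p)[i])-q).ravel() for c,i,q in obs]+[[p[3]*500]])
    r=least_squares(f,[.03,-.02,t0,0],x_scale=[.01,.01,.1,.01]); print(r.x.round(4),r.fun.round(1)); return r.x
LP=np.array([[0,0,6],[50,21,6],[50,-21,6],[-50,21,6],[-50,-21,6]])/1000.
E
python3 - <<'E'
from h import *
fit([('scene',[0,1,2,3,4],np.array([[349.2,190.9],[369.4,213.5],[347.9,220],[350.9,168.2],[334.4,167]]))],LP)
U2=np.array([np.cos(np.radians(-7)),np.sin(np.radians(-7)),0])
p=np.array([.515,-.199,0])-.034*U2;p[2]=.13; print(p)
go(p,-97)
E
```

```text
[ 0.0373 -0.0105  0.7184  0.0013] [ 1.   0.7 -0.1  1.4  0.7 -0.6  0.8 -3.1 -2.9  1.6  0.6]
[ 0.48125343 -0.19485644  0.13      ]
shift [300.3  -1.1 -56.2] turn 0.256 | pos [0.4968 0.1103 0.1289] rpy [-90.    0.  -82.3] clk 10.925 F [ 0.3 -0.1 -1.8] open 0.0419
```

View pics/top6.png

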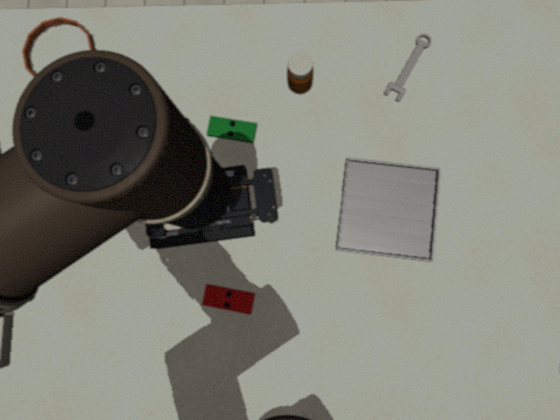

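```bash
python3 -m crank '[[[1,20,-5,-4,0],[1,50,-10,-10,0.03],[1,85,-10,-16,0.06],[1,120,-10,-22,0.1],[1,155,-10,-30,0.13],[1,190,-10,-36,0.16],[1,225,-10,-42,0.19],[1,255,-10,-48,0.22],[1,280,-8,-52,0.24],[1,295,-5,-55,0.256],[1,300,0,-56,0.256],[1,300,0,-56,0.256]]]'; python3 - <<'E'
from h import *
for n in ("scene","top"):
    cv2.imwrite(f"pics/{n}7.png",ctrl.snapshot(n)[:,:,::-1])
a=cv2.imread("pics/scene7.png")[120:320,90:290]; cv2.imwrite("pics/s7c.png",cv2.convertScaleAbs(cv2.resize(a,None,fx=3,fy=3,interpolation=2),alpha=1.5,beta=20))
U2=np.array([np.cos(np.radians(-7)),np.sin(np.radians(-7)),0])
p=np.array([.515,-.199,0])-.034*U2;p[2]=.13; go(p,-97)
E
```

```text
clock: 12.42
tool_pos: [0.481, -0.1944, 0.1284]
orientation: [-90.1, 0.0, -97.0]
force: [-0.4, 0.0, -1.1]
opening: 0.0413
shift [ 0.9 -1.  -0.2] turn 0.001 | pos [ 0.4816 -0.194   0.129 ] rpy [-90.    0.  -96.9] clk 12.525 F [-0.5  0.4 -1. ] open 0.0414
```

View pics/s7c.png

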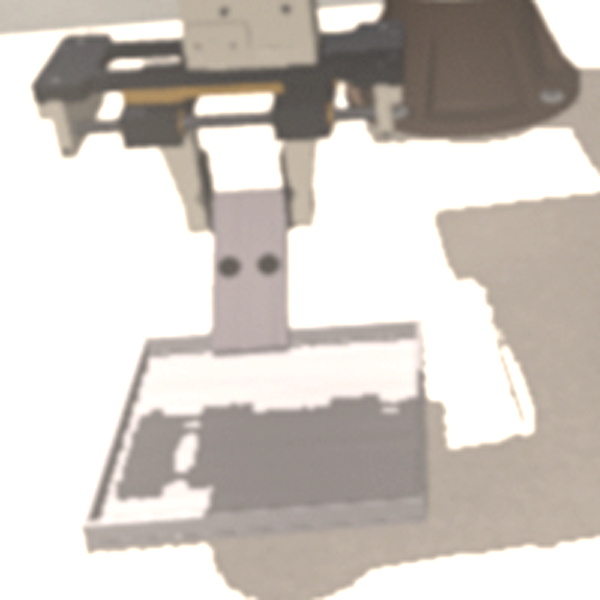

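View pics/top7.png

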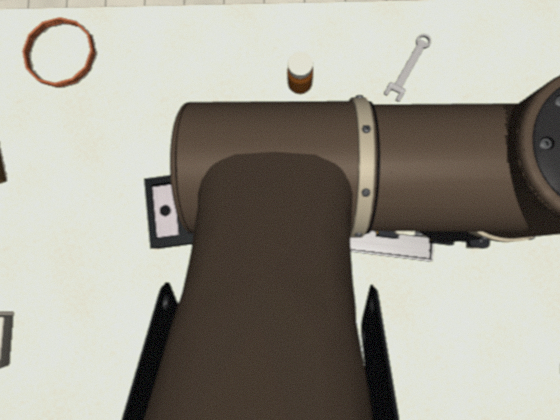

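```bash
python3 - <<'E'
from h import *
fit([('scene',[0,1,2,3,4],np.array([[173,208.5],[186,235],[161.3,237.0],[185.3,182.7],[162.3,184]]))],LP)
E
```

```text
[ 2.29e-02 -2.02e-02  6.36e-01 -5.00e-04] [ 0.7  0.4  0.   0.1 -0.4 -0.3  0.4 -0.1 -0.4 -0.1 -0.3]
```

```bash
python3 -m crank '[[[1,0,10,0,0],[1,0,25,0,0],[1,0,40,0,0],[1,0,52,0,0],[1,0,60,0,0],[1,0,62,0,0],[1,0,62,0,0]]]'; python3 - <<'E'
from h import *
cv2.imwrite("pics/scene8.png",ctrl.snapshot("scene")[:,:,::-1])
a=cv2.imread("pics/scene8.png")[140:320,90:290]; cv2.imwrite("pics/s8c.png",cv2.convertScaleAbs(cv2.resize(a,None,fx=3.3,fy=3.3,interpolation=2),alpha=1.5,beta=20))
E
```

```text
clock: 13.4
tool_pos: [0.4818, -0.1945, 0.0672]
orientation: [-90.0, -0.0, -97.0]
force: [-0.4, 0.2, -2.1]
opening: 0.0414
```

View pics/s8c.png

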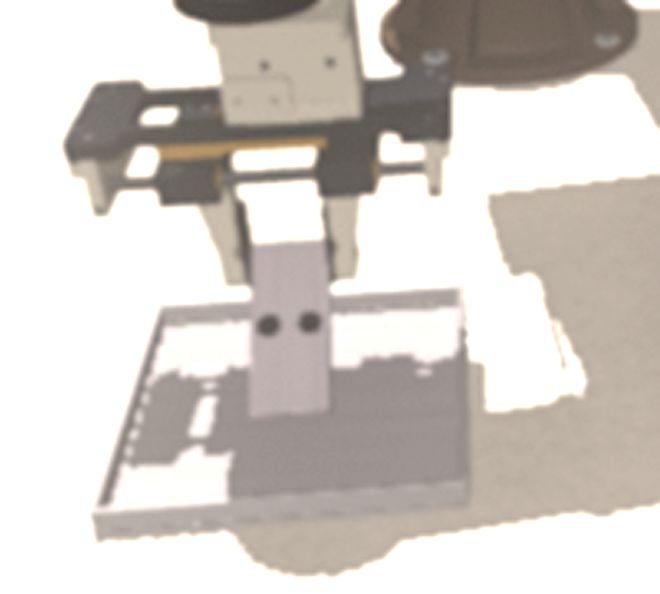

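Still held, with its far end close to the tray floor. I'll lower gently until it touches, drifting back slightly.

```bash
python3 -m crank '[[[1,0,3,0,0],[1,0,6,0,0],[1,0,9,0,0],[1,0,12,0,0],[1,0,12,0,0]]]'
```

```text
clock: 14.08
tool_pos: [0.4814, -0.1945, 0.0547]
orientation: [-90.0, -0.0, -97.0]
force: [0.1, 0.6, -2.1]
opening: 0.042
```

```bash
python3 -m crank '[[[1,0,3,0,0],[1,0,6,0,0],[1,0,9,-1,0],[1,0,9,-1,0]]]'
```

```text
clock: 14.58
tool_pos: [0.4798, -0.1943, 0.0461]
orientation: [-90.1, -0.0, -97.0]
force: [-3.8, 1.6, 5.3]
opening: 0.0416
```

```bash
python3 -m crank '[[[1,0,2,-1,0],[1,0,4,-2.5,0],[1,0,6,-3.5,0],[1,0,8,-5,0],[1,0,10,-6,0],[1,0,12,-7,0],[1,0,12,-7,0]]]'; python3 - <<'E'
from h import *
cv2.imwrite("pics/scene9.png",ctrl.snapshot("scene")[:,:,::-1])
a=cv2.imread("pics/scene9.png")[140:320,90:290]; cv2.imwrite("pics/s9c.png",cv2.convertScaleAbs(cv2.resize(a,None,fx=3.3,fy=3.3,interpolation=2),alpha=1.5,beta=20))
E
```

```text
clock: 15.45
tool_pos: [0.4728, -0.1935, 0.0341]
orientation: [-90.1, -0.0, -97.0]
force: [-4.8, 1.3, 5.0]
opening: 0.0417
```

View pics/s9c.png

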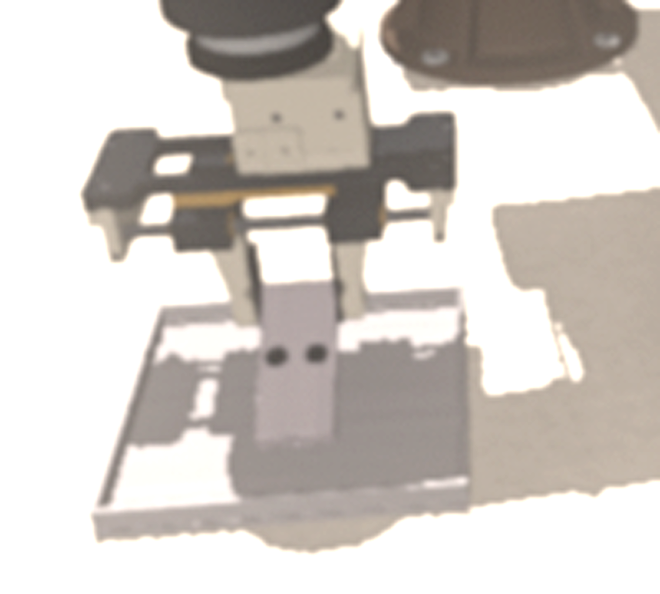

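The plate is pivoting in the grip as intended. Continuing.

```bash
python3 -m crank '[[[1,0,2,-1,0],[1,0,4,-2,0],[1,0,6,-2.5,0],[1,0,8,-3,0],[1,0,10,-3.5,0],[1,0,12,-4,0],[1,0,14,-4,0],[1,0,14,-4,0]]]'; python3 - <<'E'
from h import *
cv2.imwrite("pics/scene10.png",ctrl.snapshot("scene")[:,:,::-1])
a=cv2.imread("pics/scene10.png")[140:320,90:290]; cv2.imwrite("pics/s10c.png",cv2.convertScaleAbs(cv2.resize(a,None,fx=3.3,fy=3.3,interpolation=2),alpha=1.5,beta=20))
E
```

```text
clock: 16.5
tool_pos: [0.4697, -0.193, 0.0199]
orientation: [-90.0, -0.0, -97.0]
force: [-3.1, 1.1, 3.2]
opening: 0.0415
```

View pics/s10c.png

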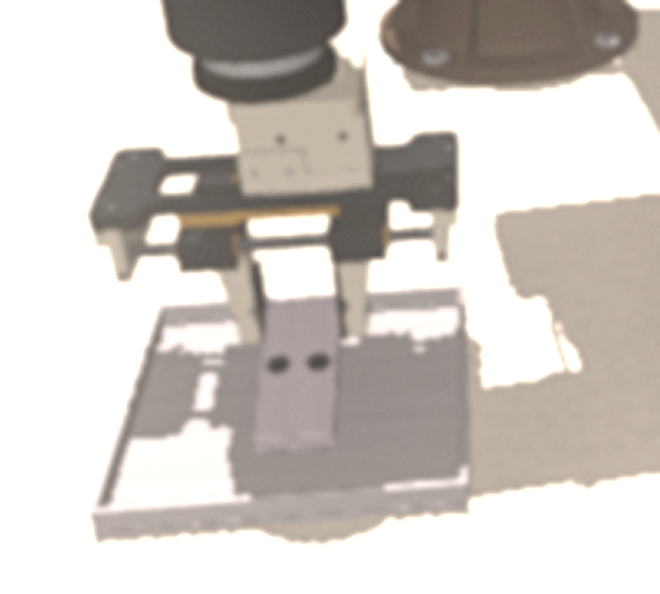

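```bash
python3 -m crank '[[[1,0,1.5,-0.3,0],[1,0,3,-0.6,0],[1,0,4.5,-0.8,0],[1,0,6,-1,0],[1,0,6,-1,0]]]'
```

```text
clock: 17.18
tool_pos: [0.4687, -0.1929, 0.0139]
orientation: [-90.0, -0.0, -97.0]
force: [-3.3, -0.2, 3.4]
opening: 0.0415
```

```bash
python3 -m crank '[[[1,0,1,0,0],[1,0,2,0,0],[1,0,3,0,0],[1,0,3,0,0]]]';  python3 - <<'E'
from h import *
cv2.imwrite("pics/scene11.png",ctrl.snapshot("scene")[:,:,::-1])
a=cv2.imread("pics/scene11.png")[180:310,120:260]; cv2.imwrite("pics/s11c.png",cv2.convertScaleAbs(cv2.resize(a,None,fx=4.5,fy=4.5,interpolation=2),alpha=1.5,beta=20))
E
```

```text
clock: 17.68
tool_pos: [0.4687, -0.1929, 0.011]
orientation: [-90.0, -0.0, -97.0]
force: [-3.5, 0.9, 2.7]
opening: 0.0419
```

View pics/s11c.png

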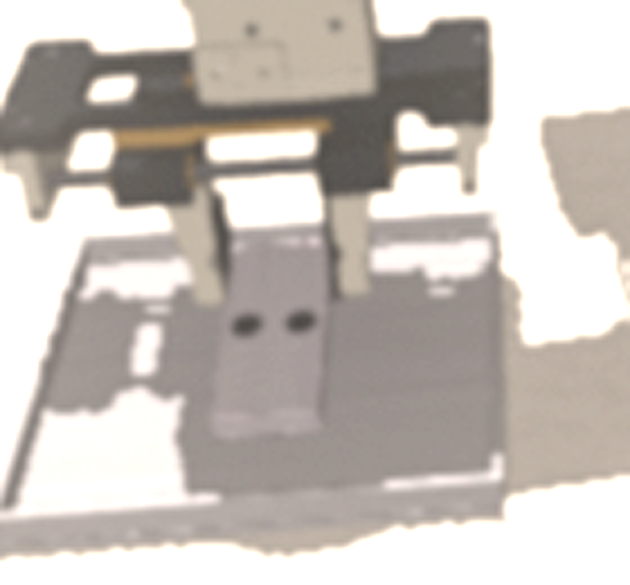

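```bash
python3 - <<'E'
from h import *
x=fit([('scene',[0,1,2,3,4],np.array([[180.9,251.7],[190.7,271.1],[167.1,272.9],[192.2,232.4],[171.6,233.3]]))],LP,.1)
E
```

```text
[ 0.0327  0.0003  0.1877 -0.0007] [-0.2 -0.2 -0.1  0.1 -0.3  0.1  1.1 -0.3 -0.   0.2 -0.4]
```

```bash
python3 -m crank '[[[1,0,1,0,0],[1,0,2,0,0],[1,0,3,0,0],[1,0,4,0,0],[1,0,4,0,0],[1,0,4,0,0]]]'
```

```text
clock: 18.48
tool_pos: [0.4687, -0.1929, 0.0071]
orientation: [-90.0, 0.0, -97.0]
force: [-2.8, 0.3, 1.8]
opening: 0.042
```

```bash
python3 -m crank '[[[1,0,0.5,0,0],[1,0,1,0,0],[1,0,1.5,0,0],[1,0,1.5,0,0]]]';  python3 - <<'E'
from h import *
cv2.imwrite("pics/scene12.png",ctrl.snapshot("scene")[:,:,::-1])
a=cv2.imread("pics/scene12.png")[180:310,120:260]; cv2.imwrite("pics/s12c.png",cv2.convertScaleAbs(cv2.resize(a,None,fx=4.5,fy=4.5,interpolation=2),alpha=1.5,beta=20))
E
```

```text
clock: 18.98
tool_pos: [0.4686, -0.1929, 0.0055]
orientation: [-90.0, -0.0, -97.0]
force: [-3.5, 0.2, 3.1]
opening: 0.0416
```

View pics/s12c.png

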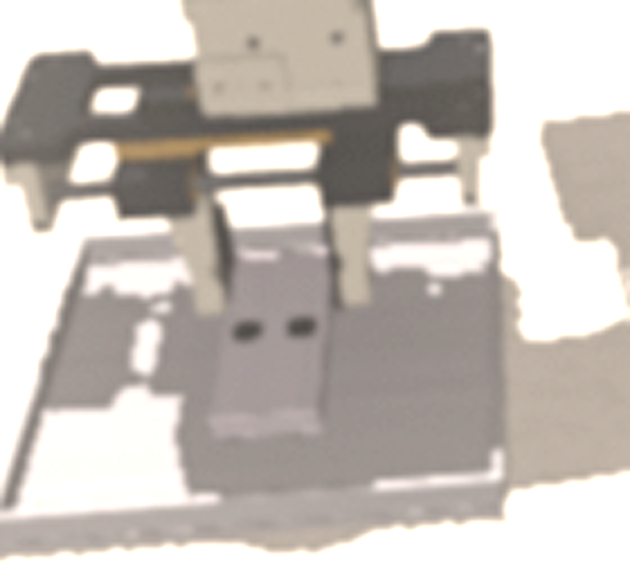

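```bash
python3 - <<'E'
from h import *
from scipy.optimize import least_squares
q=np.array([[180.9,252.9],[191.1,271.8],[166.9,272.9],[192.9,236],[172.7,236.7]])
o,M=tool(); yaw=np.radians(-7)
# constrained: far bottom edge on floor z=.004
def P(p):
    Rm=R.from_euler('z',yaw)*R.from_euler('y',p[2]); off=Rm.apply([.05,0,-.006])
    return np.array([p[0],p[1],.004-off[2]])+Rm.apply(LP)
r=least_squares(lambda p:(proj('scene',P(p))-q).ravel(),[.5,-.2,.1],x_scale=[.01,.01,.1]);print(r.x,r.fun.round(1))
for t in (0,.05,.1): 
    r2=least_squares(lambda p:(proj('scene',P([p[0],p[1],t]))-q).ravel(),[.5,-.2]);print(t,r2.cost)
E
```

```text
[ 0.51169001 -0.19692798  0.08659074] [ 0.1  0.4 -0.3 -0.4 -0.4  0.2  1.2 -0.5 -0.5  0.2]
0 9.051988562822533
0.05 2.6383071113739023
0.1 1.4654773613598464
```

The near end is about 7 mm above flat and the tips are 1.5 mm above the tray floor. I'll go down 1 mm more, then ease the fingers open.

```bash
python3 -m crank '[[[1,0,0.5,0,0],[1,0,1,0,0],[0.06,0,1,0,0],[0.05,0,1,0,0],[0.045,0,1,0,0],[0.04,0,1,0,0],[0.035,0,1,0,0],[0.03,0,1,0,0],[0.02,0,1,0,0],[0.01,0,1,0,0],[0,0,1,0,0],[0,0,1,0,0]]]';  python3 - <<'E'
from h import *
cv2.imwrite("pics/scene13.png",ctrl.snapshot("scene")[:,:,::-1])
a=cv2.imread("pics/scene13.png")[180:310,120:260]; cv2.imwrite("pics/s13c.png",cv2.convertScaleAbs(cv2.resize(a,None,fx=4.5,fy=4.5,interpolation=2),alpha=1.5,beta=20))
E
```

```text
clock: 20.52
tool_pos: [0.4687, -0.1929, 0.0046]
orientation: [-90.0, -0.0, -97.0]
force: [0.5, -0.5, -1.1]
opening: 0.0437
```

View pics/s13c.png

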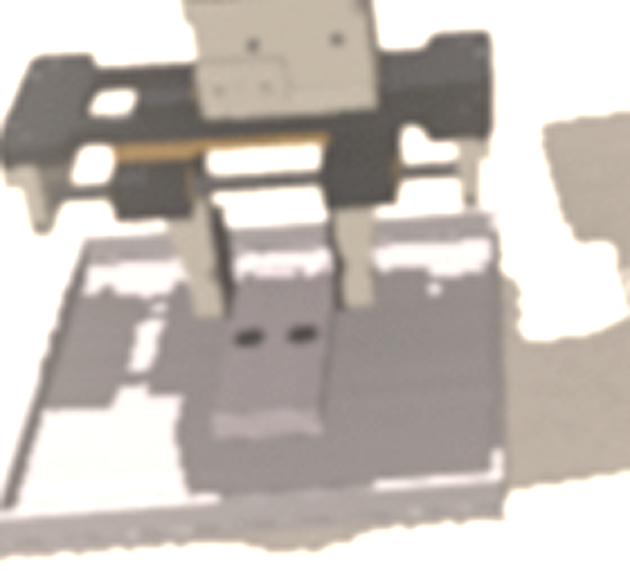

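The plate has settled flat. I'll open wider and retreat upward.

```bash
python3 -m crank '[[[-0.3,0,0,0,0],[-0.5,0,0,0,0],[-0.5,0,0,0,0],[-0.5,0,-10,0,0],[-0.5,0,-40,0,0],[-0.5,0,-90,0,0],[-0.5,0,-150,0,0],[-0.5,0,-200,0,0],[-0.5,0,-200,0,0]]]'
```

```text
clock: 21.7
tool_pos: [0.471, -0.1933, 0.2098]
orientation: [-89.5, 0.0, -96.9]
force: [-0.1, 0.3, -0.6]
opening: 0.0656
```

```bash
python3 -m crank '[[[-0.5,60,0,-15,0],[-0.5,110,0,-30,0],[-0.5,160,0,-45,0],[-0.5,210,0,-60,0],[-0.5,240,0,-75,0],[-0.5,240,0,-75,0],[-0.5,240,0,-75,0]]]'; python3 - <<'E'
from h import *
for n in ("scene","top"):
    cv2.imwrite(f"pics/{n}14.png",cv2.convertScaleAbs(ctrl.snapshot(n)[:,:,::-1],alpha=1.3,beta=10))
E
```

```text
clock: 22.58
tool_pos: [0.3647, -0.4217, 0.2042]
orientation: [-90.0, 0.0, -97.0]
force: [-0.5, 0.5, 0.5]
opening: 0.0659
```

View pics/scene14.png

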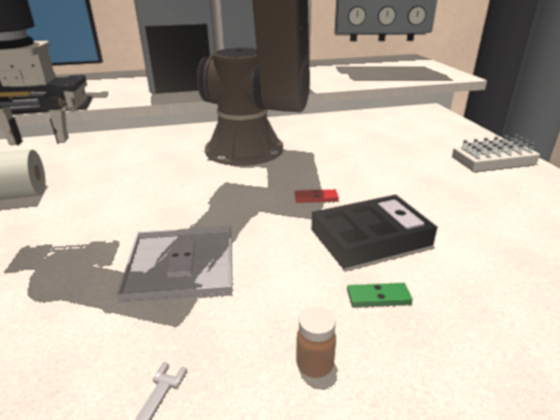

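View pics/top14.png

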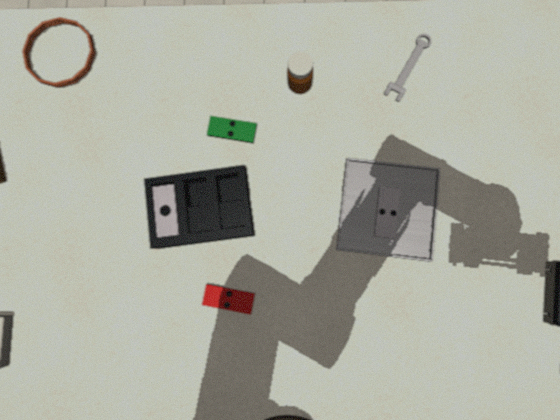

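The two-hole plate lies flat in the tray (top (388,212), scene (181,257)). The one-hole plate is still in its pocket, and the arm is clear of everything.

```bash
python3 -c "
from h import *
print(ctrl.get_obs()['force'].round(1),ctrl.get_obs()['qvel']); print(ctrl.close_job())"
```

```text
[-0.8 -0.8  0.7] [ 0.39058957 -0.25812357  0.05232478  0.06994059 -0.0381685   0.15111201]
the job is handed in; nothing more can be done
None
```

The two-hole plate is out of the block and lying flat in the steel tray, and the job is handed in at about 22.7 s.

- **Tipping:** I pressed the far end over the thumb well with closed fingers, 17 mm down to a stop at 13 N. The near end stayed up when I let go.
- **Moving:** I gripped the raised end across its width, lifted the plate to the tray, and lowered its far end onto the floor so that it pivoted nearly flat.
- **Last few millimetres:** the fingertips almost reached the tray floor while the near end was still about 6 mm up. I eased the fingers open there, so that end settled the last few millimetres as the grip loosened.

**Final checks:** pictures from both cameras show the plate flat near the middle of the tray, the one-hole plate still in its pocket, the red and green look-alikes where they were, and the gripper clear with about zero force. I judged flatness at the end by eye, not by measurement.

**What went wrong or disagreed:**
- One row of the retreat after pressing had a mistyped turn value. The step limit capped it, the next row undid it, and nothing was touched.
- The single-camera estimates of the plate's tilt and grip height in the hand were off by several millimetres, so I relied on force readings and repeated pictures while lowering.

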